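# Gauge the inside depth of a refill jar and lock the depth rod

### The arm

A 6-joint arm with a two-finger parallel gripper is mounted at the origin on the work surface. World frame = base frame: x ahead of the robot, y to its left, z up, the work surface at z = 0. Lengths are in mm, angles in rad, forces in N, time in s.
With the tool pointing down it reaches from about 300 to 775 mm from the base axis. Payload 14.6 kg.
Tool frame: the origin (TCP) lies between the finger pads; the fingertips stand 22 mm ahead of it and the grasp point (between the pads) lies 3 mm ahead of it (manip.tcp_to_tips is the distance from the TCP to the fingertips, in mm); y points along the fingers, z is the direction in which the jaws open and shut, and the axes are right-handed (so a half turn about y gives the same grasp; the last joint's range is limited). The gripper opens to 94 mm and grips with 3 to 60 N. Pads are 16 mm wide; open, the fingers measure 119 mm over their backs; the gripper's body (75 mm by 177 mm) begins 78 mm behind the grasp point.
Start: joints at [-1.244, 0.3, 1.521, -0, 1.321, -0.067], TCP at [211.027, -507.894, 203.646] pointing down, gripper open.
Joint ranges: [-3.03, 3.03], [-0.79, 2.21], [0.23, 2.52], [-1.04, 4.18], [0, 3.07], [-2.55, 2.55]. Speed limits (rad/s): [2.22, 2.22, 2.57, 3.14, 3.14, 3.14].

### API

Orientations are given as [roll, pitch, yaw] about the fixed x, y, z axes, in that order (R = Rz(yaw) Ry(pitch) Rx(roll)).
In Python, from cell import manip gives the robot as it stands.
- The arm moves only by the shell command python3 -m jog 'ROWS' [OPENING] [FORCE]. ROWS is JSON, one flat list of numbers, 6 for each row, row after row: the shift along the tool's x, y, z in mm, then the turn, a rotation vector about the tool's x, y, z in degrees. A call has 1 to 10 rows; each row is the pose to reach, as a shift and turn from the pose commanded when the call began, along the tool's axes at that moment; what a row does not reach only later rows make up. A row lasts 1/12 s, in which the tool goes at most 41.7 mm and 7.16 degrees, less where a joint would pass 70% of its speed; a pose out of reach is approached as far as the arm can. A call with a gripper value outside its range is refused whole. OPENING is the finger opening in mm, from 0 to 94, set as the call begins (- or left out, the last holds). The fingers move at their own pace and stop on an object; FORCE is the grip in N (left out, the last holds). Time passes only in rows, so rows that repeat a pose let the fingers close. It gives the time, the measured TCP pose, the force and the opening at its end, in the units of the state.
- manip.read_state(): the state, without advancing time (a new reading comes with each control period).
- manip.camera(name): name is "scene" or "top"; returns a dict with "img" (420x560x3 uint8, red, green, blue), "intrinsics" (3x3 intrinsics, pixels), "origin" and "orientation" of the camera in the world. Camera axes: x right, y down, z forward; pixel columns grow to the right and rows downward; lengths in mm; the calibration is good to about 2 mm. A picture is of the moment at which its call begins. There is no depth.
- manip.sign_off(): hands the job in, once; it reports no verdict.
Trained networks look in a picture, given as the dict that the camera call returned (one of the last four; its "shot" number tells which), for a name from the list of things; names that differ only in an ending like _2 or _b are one class to them, and where a whole thing is asked for, a point or a joint stands for the part that bears it (a point fixed in the world has none). Each returns a list of dicts, best first, with "score" (0 to 1); they miss things now and then, are a little off and sometimes report something else, mostly with a low value. They report only what shows in the picture. A call takes as long as a camera call.
- manip.masks_of(thing, picture): "pixels" (420x560 bool, what is visible of it) and "xy" ([column, row] in pixels, amid what is visible of it).
- manip.tip_of(thing, picture): "xy" ([column, row] in pixels: a listed point, or the origin of a listed thing).
The state is a dict: "clock": time; "joints": joint angles; "qd": joint speeds; "effort": joint torques, N m; "eef_pos": TCP position; "eef_rot": TCP orientation; "wrist_force": force on the tool from outside, world axes, zero at the start; "moment": the same for the moment, N m; "finger_gap": finger opening in mm.
Only numpy, scipy, OpenCV 4.12 (cv2) and the standard library are available. Lean on these libraries where they do the work, as an engineer would, in place of code of your own. Each camera call takes 0.05 s, during which the arm holds its last target.

### The job

Find how deep the white refill jar is inside, so that its pump tube can be cut to length: take the red knob of the depth rod, lower the rod gently into the jar until its foot just rests on the jar's springy base, without pressing hard enough to dent it, and let go. With the foot still touching, swing the yellow-pinned lever all the way to its stop to lock the rod there, then let go and leave the other things on the table where they are.

Things in the scene. Friction and masses are not known exactly. Their poses are not given: they have to be found in the camera images.
- stand: grey and aluminium depth-gauge stand, screwed down. Origin on the table top, right under the vertical axis of the depth rod; z up. Grey base plate 130 x 160 x 12 mm (its centre is 25 mm to +y). The column stands at +y (y = 68 to 98 mm) and carries a level arm along y over the jar, top face 125 mm above the table. Above the arm stand only the lever and the rod.
- jar: white opaque wide-mouthed plastic jar, 76 mm diameter, 80 mm tall, clamped on the stand's base under the rod and immovable. Origin: centre of its underside, 12 mm above the table. The inner base is domed by an unknown amount: it lies anywhere from 14 to 47 mm above the underside, different in each jar, and must be found by touch. It is thin and springy, about 4 N per mm of push, and dents above 12 N.
- jar_mouth (a point): centre of the jar's mouth, at rim height (92 mm above the table), 48 mm clear diameter, below the rod
- probe: steel depth rod with a 16 mm foot and a red knob on top; it slides straight up and down in the arm, and only so. Origin: centre of the foot's underside; z up. Full travel 95 mm, top of travel with the foot 104 mm above the table; it starts at or near the top. The slide rubs with about 2 N, so the rod (0.1 kg) stays where it is left, and yields up again if the springy base pushes it with more than about 3 N. Once the lever is locked the rod no longer slides easily.
- probe_grip (a point): centre of the red knob, a round grip 24 mm in diameter and 24 mm tall, 150 mm above the foot's underside; grasp from above
- lock_lever (a joint): angle of the locking lever about its vertical pivot: 0 is fully open (lever points along the stand's -x), 1.35 is the stop, fully locked (lever points nearly along +y, over the arm); turns clockwise seen from above, and starts at or near open. Turns with about 0.1 N m, rising to about 0.5 N m (7 N at the pin) near 1.15 rad, where its eccentric wedges on the rod; past that it holds itself against the stop.
- lever_pivot (a point): point on the lever's pivot axis at the pin's grasp height (156 mm above the table), 17.5 mm to the stand's +y from the rod's axis; fixed
- lever_pin (a point): grasp point on the upright yellow pin at the lever's end: 12 mm diameter, standing free from 138 to 166 mm above the table, 70 mm from the pivot axis; this point is at 156 mm. The lever's black bar lies below it with its top at 138 mm.
- amber_bottle: amber bottle with white cap, loose, 52 mm diameter, 120 mm tall; origin at the centre of its underside. Leave it alone.
- pump_bottle: white pump bottle with blue band, loose, 66 mm diameter, 159 mm tall; origin at the centre of its underside. Leave it alone.
- recorder: white hand-held recorder with dark screen, loose, 65 x 105 x 22 mm; origin at the centre of its underside. Leave it alone.
- green_case: green hard case, loose, 65 x 130 x 34 mm; origin at the centre of its underside. Leave it alone.

How it is judged:
By the outcome, as a careful person would: the job done as asked, in the order asked, and still so for the second after the job is handed in, with the robot touching nothing.
It also fails if it takes over 51 s, if anything falls off the work surface, if the arm or the gripper's body presses on something with over 40 N, if the wrist force passes 120 N, or if a joint passes its speed limit or range.

## Working session

There is one attempt and no reset: what is moved stays moved. The work goes in short steps, Python scripts to look and compute and a shell command to move; the robot and the scene stay as the last step left them, time stands still between calls to the robot, and variables do not carry over. Pictures are saved under pics/ and viewed, and the job is handed in when it is done.

```bash
ls; mkdir -p pics; python3 - <<'E'
from cell import manip
import cv2
s=manip.read_state();print(s, manip.tcp_to_tips)
for n in ("scene","top"):
    p=manip.camera(n); cv2.imwrite(f"pics/{n}0.png",p["img"][:,:,::-1])
    print(n,p["intrinsics"],p["origin"],p["orientation"])
    for t in ("probe_grip","lever_pin","lever_pivot","jar_mouth","probe","stand","jar","lock_lever"):
        try:
            print(t,[(r["xy"],r["score"]) for r in manip.tip_of(t,p)[:2]])
        except Exception as e: print(t,e)
E
```

```text
pics
{'clock': 0.0, 'joints': array([-1.24359528e+00,  3.00462850e-01,  1.52158017e+00,  1.45908012e-06,
        1.32066954e+00, -6.65862147e-02]), 'qd': array([-3.23692547e-04, -3.60485351e-05, -2.57248527e-03, -1.14068867e-04,
       -1.46690210e-03,  7.46662027e-04]), 'effort': array([ 2.64262766e-03, -5.31805658e+01, -3.52736878e+01,  7.09651038e-02,
        2.43651151e-02, -9.50523577e-05]), 'eef_pos': array([ 210.95075714, -507.6591241 ,  203.09123435]), 'eef_rot': array([-1.57191366e+00,  7.59255083e-05, -2.74780580e+00]), 'wrist_force': array([-0.12286428, -0.14787726, -0.64703951]), 'moment': array([ 0.03314629,  0.01599108, -0.02494962]), 'finger_gap': 93.96980465309805} 22.0
scene [[466.19691285   0.         282.11086878]
 [  0.         466.19691285 210.08599844]
 [  0.           0.           1.        ]] [1119.28349799  660.04317975  670.65067191] [-2.14211855 -0.00818352  2.45217026]
probe_grip [([290.6, 174.4], 0.56)]
lever_pin [([324.4, 207.0], 0.65)]
lever_pivot [([293.3, 215.3], 0.88)]
jar_mouth [([288.5, 235.4], 0.82)]
probe [([291.6, 171.4], 0.54)]
stand [([290.6, 267.9], 0.79)]
jar [([290.5, 266.8], 0.66)]
lock_lever it knows: amber_bottle, green_case, jar, jar_mouth, lever_pin, lever_pivot, probe, probe_grip, pump_bottle, recorder, stand
top [[444.32935651   0.         282.06482383]
 [  0.         444.32935651 211.4302962 ]
 [  0.           0.           1.        ]] [ 515.95583836   58.83230625 1038.04385167] [-3.0145838  -0.00827893 -1.55360928]
probe_grip [([277.4, 228.1], 0.75)]
lever_pin [([253.3, 258.1], 0.5)]
lever_pivot [([265.9, 224.5], 0.96), ([280.1, 234.6], 0.54)]
jar_mouth [([276.5, 230.4], 0.8), ([278.0, 223.6], 0.28)]
probe [([278.1, 231.7], 0.46)]
stand [([277.3, 235.6], 0.73)]
jar [([278.3, 237.9], 0.94)]
lock_lever it knows: amber_bottle, green_case, jar, jar_mouth, lever_pin, lever_pivot, probe, probe_grip, pump_bottle, recorder, stand
```

View pics/scene0.png

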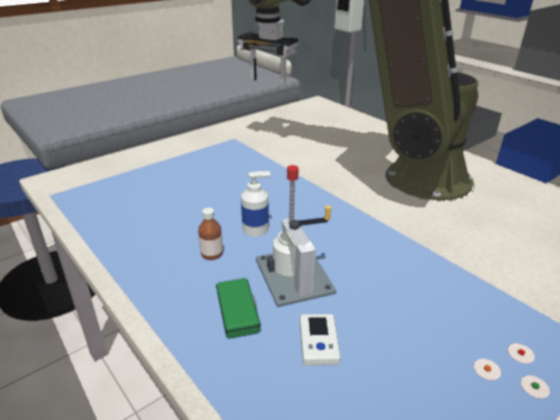

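View pics/top0.png

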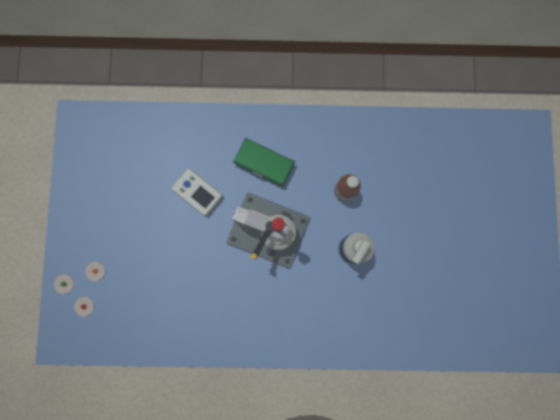

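```bash
cat > h.py <<'E'
from cell import manip
import numpy as np
from scipy.spatial.transform import Rotation as R
def ray(p,xy):
    d=np.linalg.inv(p["intrinsics"])@np.array([xy[0],xy[1],1.])
    return np.array(p["origin"]),R.from_euler("xyz",p["orientation"]).as_matrix()@d
def atz(p,xy,z):
    o,d=ray(p,xy); return o+d*(z-o[2])/d[2]
def tri(a,xa,b,xb):
    o1,d1=ray(a,xa);o2,d2=ray(b,xb)
    d1=d1/np.linalg.norm(d1);d2=d2/np.linalg.norm(d2)
    A=np.c_[d1,-d2];t=np.linalg.lstsq(A,o2-o1,rcond=None)[0]
    q1=o1+t[0]*d1;q2=o2+t[1]*d2
    return (q1+q2)/2,np.linalg.norm(q1-q2)
def proj(p,X):
    M=R.from_euler("xyz",p["orientation"]).as_matrix()
    c=M.T@(np.array(X)-p["origin"]);c=p["intrinsics"]@c;return c[:2]/c[2]
E
python3 - <<'E'
from h import *
a=manip.camera("scene");b=manip.camera("top")
np.set_printoptions(precision=1,suppress=True)
H=dict(probe_grip=None,lever_pin=156,lever_pivot=156,jar_mouth=92,stand=0,jar=12)
for t,z in H.items():
    x=manip.tip_of(t,a);y=manip.tip_of(t,b)
    if x and y:
        print(t,tri(a,x[0]["xy"],b,y[0]["xy"]), z and (atz(a,x[0]["xy"],z),atz(b,y[0]["xy"],z)))
for t in ("probe_grip","lever_pin","probe"):
    for p in (a,b):
        m=manip.masks_of(t,p)
        if m: print(t,m[0]["xy"],m[0]["score"],m[0]["pixels"].sum())
E
```

```text
probe_grip (array([596.7,  63.8, 246.5]), np.float64(6.774147228824619)) None
lever_pin (array([538.1, 103.2, 159.4]), np.float64(3.811554325723436)) (array([535.7,  98.2, 156. ]), array([536.8, 104.7, 156. ]))
lever_pivot (array([603.4,  80.2, 162.8]), np.float64(0.8958399919746078)) (array([596.8,  72.1, 156. ]), array([603.7,  80.7, 156. ]))
jar_mouth (array([600.6,  65.8,  99.2]), np.float64(9.712601829560036)) (array([597.4,  54.7,  92. ]), array([597.7,  69.2,  92. ]))
stand (array([592.9,  60.5,   5.4]), np.float64(0.3368709680595942)) 0
jar (array([592.5,  60.4,   9.8]), np.float64(9.839274493008432)) (array([597.6,  58.8,  12. ]), array([588.7,  63.8,  12. ]))
probe_grip [291.1, 182.3] 0.7 315
probe_grip [276.7, 222.8] 0.5 161
lever_pin [311.7, 220.8] 0.68 359
lever_pin [264.3, 241.8] 0.77 238
probe [291.5, 181.9] 0.79 337
probe [277.0, 223.3] 0.62 157
```

The scene view shows the red knob at about (292,172) and the yellow pin at (327,213). In the top view they are at (278,224) and (253,256), and the pump bottle stands at (358,249). Next I'll refine these by colour.

```bash
cat >> h.py <<'E'
import cv2
def red(p,box=None): return col(p,lambda h,s,v:((h<6)|(h>172))&(s>150)&(v>90),box)
def yel(p,box=None): return col(p,lambda h,s,v:(h>14)&(h<32)&(s>140)&(v>110),box)
def col(p,f,box):
    H=cv2.cvtColor(p["img"],cv2.COLOR_RGB2HSV).astype(int)
    m=f(H[...,0],H[...,1],H[...,2])
    k=np.zeros_like(m)
    if box: k[box[1]:box[3],box[0]:box[2]]=1; m=m&k
    y,x=np.nonzero(m); 
    return (np.array([x.mean(),y.mean()]),len(x),(x.min(),x.max(),y.min(),y.max())) if len(x) else None
E
python3 - <<'E'
from h import *
a=manip.camera("scene");b=manip.camera("top")
np.set_printoptions(precision=1,suppress=True)
ra=red(a,(270,150,310,200));rb=red(b,(260,205,295,245));ya=yel(a,(310,195,345,225));yb=yel(b,(240,245,265,270))
print(ra,rb,ya,yb)
print(tri(a,ra[0],b,rb[0]),tri(a,ya[0],b,yb[0]))
k=atz(b,rb[0],254+6);print("knob top-cam",k, "scene", atz(a,ra[0],254),"pin",atz(a,ya[0],154),atz(b,yb[0],160))
for n,p in(("s",a),("t",b)):
    c=(200,130,350,310) if n=="s" else (220,180,320,280)
    cv2.imwrite(f"pics/z{n}.png",cv2.resize(p["img"][c[1]:c[3],c[0]:c[2],::-1],None,fx=4 if n=='t' else 3.3,fy=4 if n=='t' else 3.3,interpolation=cv2.INTER_CUBIC))
E
```

```text
(array([292. , 172.2]), 112, (np.int64(288), np.int64(296), np.int64(166), np.int64(179))) (array([278.7, 224. ]), 13, (np.int64(276), np.int64(280), np.int64(220), np.int64(228))) (array([327.3, 212.7]), 28, (np.int64(326), np.int64(329), np.int64(207), np.int64(218))) (array([253.5, 256. ]), 6, (np.int64(253), np.int64(254), np.int64(255), np.int64(257)))
(array([594.6,  59.5, 245.4]), np.float64(0.39518645133258923)) (array([539.2, 108.2, 154.1]), np.float64(0.7049307932396696))
knob top-cam [593.   59.6 260. ] scene [605.3  71.5 254. ] pin [539.3 107.8 154. ] [538.8 108.1 160. ]
```

View pics/zt.png

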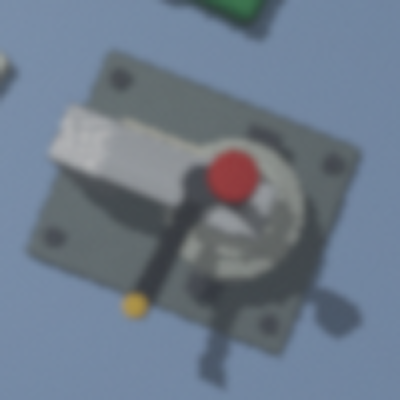

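View pics/zs.png

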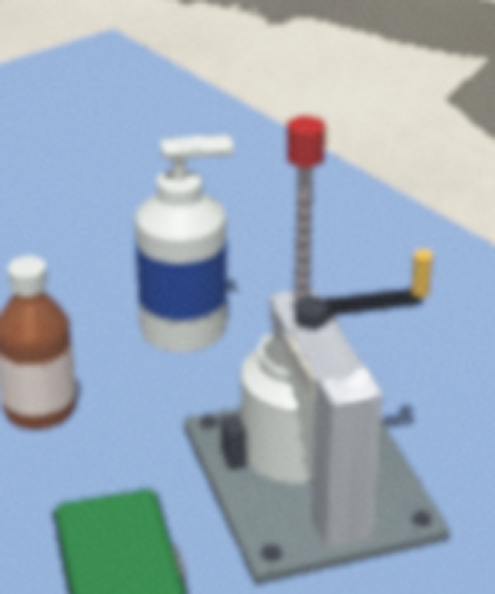

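```bash
cat >> h.py <<'E'
np.set_printoptions(precision=2,suppress=True)
def rel(pos,yawdeg=None,s=None):
    s=s or manip.read_state()
    M=R.from_euler("xyz",s["eef_rot"])
    d=M.inv().apply(np.array(pos)-s["eef_pos"])
    if yawdeg is not None:
        T=R.from_euler("xyz",[-90,0,yawdeg],degrees=True)
        print("turn",(M.inv()*T).as_rotvec(degrees=True))
    print("shift",d); 
E
python3 - <<'E'
from h import *
s=manip.read_state()
# stand yaw from plate corners in top (crop px /4 + offset)
b=manip.camera("top")
C=[(108,50),(360,150),(280,356),(28,252)]
W=[atz(b,(220+x/4,180+y/4),12)[:2] for x,y in C];print(W,np.mean(W,axis=0))
for i,j in((1,0),(2,3)):
    d=W[j]-W[i];print(np.linalg.norm(d),np.degrees(np.arctan2(d[1],d[0]))-90)
for i,j in((3,0),(2,1)):
    d=W[j]-W[i];print(np.linalg.norm(d),np.degrees(np.arctan2(d[1],d[0])))
rel([594,59.5,320]);rel([420,-220,320])
E
```

```text
[array([690.25, 135.37]), array([634.07, -12.6 ]), array([514.53,  32.13]), array([571.45, 178.22])] [602.57  83.28]
158.27685665472075 -20.789945917951144
156.78926440148675 -21.289187026010012
126.28619803418341 -19.835670492959572
127.63628934371471 -20.516257316892833
shift [-571.36 -116.35 -377.01]
shift [-303.44 -116.35 -185.67]
```

```bash
python3 -m jog '[-40,-115,-20,0,0,0, -303,-116,-186,0,-65,0, -303,-116,-186,0,-65,0, -303,-116,-186,0,-65,0, -303,-116,-186,0,-65,0, -303,-116,-186,0,-65,0, -303,-116,-186,0,-65,0, -303,-116,-186,0,-65,0, -303,-116,-186,0,-65,0, -303,-116,-186,0,-65,0]' 94
python3 -c "
from h import *
rel([594,59.7,320],-27.5)"
```

```text
clock: 2.78
eef_pos: [421.4, -216.5, 321.1]
eef_rot: [-1.569, -0.0, -1.614]
wrist_force: [-0.4, -0.8, -0.4]
finger_gap: 94.1
turn [ -0.09 -64.97   0.09]
shift [-283.43    1.33  160.47]
```

```bash
python3 -m jog '[-283,0,160,0,-65,0, -283,0,160,0,-65,0, -283,0,160,0,-65,0, -283,0,160,0,-65,0, -283,0,160,0,-65,0, -283,0,160,0,-65,0, -283,0,160,0,-65,0, -283,0,160,0,-65,0, -283,0,160,0,-65,0, -283,0,160,0,-65,0]' 70
python3 - <<'E'
from h import *
s=manip.read_state();print(s["joints"])
a=manip.camera("scene");cv2.imwrite("pics/s1.png",a["img"][60:300,150:450,::-1].repeat(2,0).repeat(2,1))
rel([594,59.7,249],-27.5)
E
```

```text
clock: 3.62
eef_pos: [594.3, 55.9, 318.8]
eef_rot: [-1.571, 0.001, -0.48]
wrist_force: [0.2, 0.5, -1.0]
finger_gap: 70.0
[ 0.03  0.36  1.19 -0.    1.6  -1.06]
turn [ 0.03 -0.45 -0.03]
shift [-2.25 70.21  4.37]
```

View pics/s1.png

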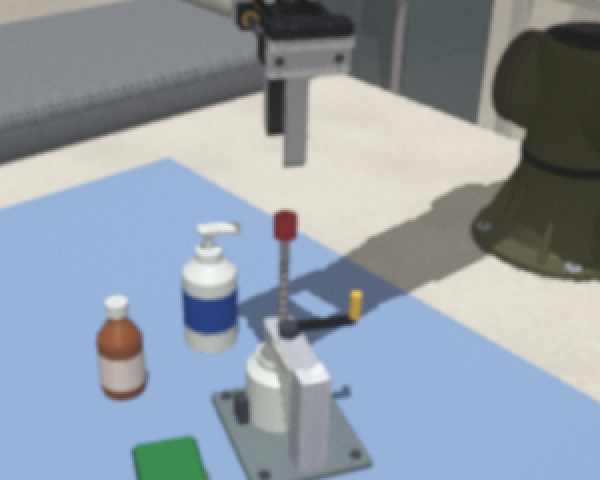

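The gripper is centred above the red knob, which sits at (285,225) in the crop. I'll let it settle before correcting the position.

```bash
python3 -m jog '[0,0,0,0,0,0, 0,0,0,0,0,0, 0,0,0,0,0,0]' 70
python3 -c "
from h import *
rel([594,59.7,250],-27.5)"
```

```text
clock: 3.92
eef_pos: [593.8, 53.6, 320.1]
eef_rot: [-1.571, -0.001, -0.492]
wrist_force: [-1.0, -0.1, 0.1]
finger_gap: 70.2
turn [-0.02 -0.69  0.03]
shift [-2.71 70.07  5.48]
```

```bash
python3 -m jog '[-2.7,20,5.5,0,0,0, -2.7,40,5.5,0,0,0, -2.7,55,5.5,0,0,0, -2.7,65,5.5,0,0,0, -2.7,70,5.5,0,0,0, -2.7,70,5.5,0,0,0, -2.7,70,5.5,0,0,0, -2.7,70,5.5,0,0,0]' 70
python3 - <<'E'
from h import *
s=manip.read_state();print(s["eef_pos"],s["eef_rot"],s["wrist_force"])
a=manip.camera("scene");b=manip.camera("top")
cv2.imwrite("pics/s2.png",np.hstack([cv2.resize(a["img"][110:260,220:350,::-1],(390,450)),cv2.resize(b["img"][170:290,220:320,::-1],(375,450))]))
E
```

```text
clock: 4.58
eef_pos: [594.5, 60.5, 250.8]
eef_rot: [-1.57, -0.001, -0.489]
wrist_force: [-0.5, 0.1, 0.2]
finger_gap: 70.1
[594.48  60.45 250.79] [-1.57 -0.   -0.49] [-0.5   0.09  0.21]
```

View pics/s2.png

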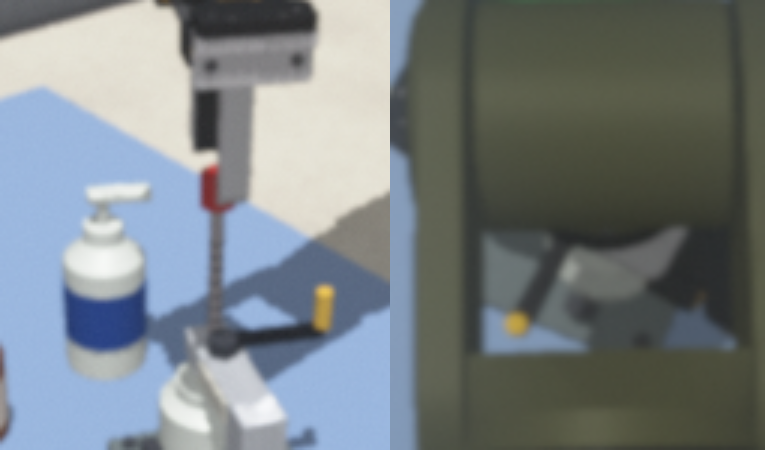

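The knob is between the fingers: the near finger covers its right half, and the knob shows at (213,188). Closing gently.

```bash
python3 -m jog '[0,0,0,0,0,0, 0,0,0,0,0,0, 0,0,0,0,0,0, 0,0,0,0,0,0, 0,0,0,0,0,0, 0,0,0,0,0,0, 0,0,0,0,0,0, 0,0,0,0,0,0]' 15 8
python3 - <<'E'
from h import *
s=manip.read_state();print(s["eef_pos"],s["eef_rot"],s["wrist_force"],s["finger_gap"])
a=manip.camera("scene")
cv2.imwrite("pics/s3.png",cv2.resize(a["img"][110:260,220:350,::-1],(520,600)))
E
```

```text
clock: 5.35
eef_pos: [593.5, 59.1, 249.4]
eef_rot: [-1.574, 0.001, -0.489]
wrist_force: [-5.9, -9.1, 0.1]
finger_gap: 23.3
[593.48  59.14 249.43] [-1.57  0.   -0.49] [-5.92 -9.06  0.14] 23.285129782758077
```

View pics/s3.png

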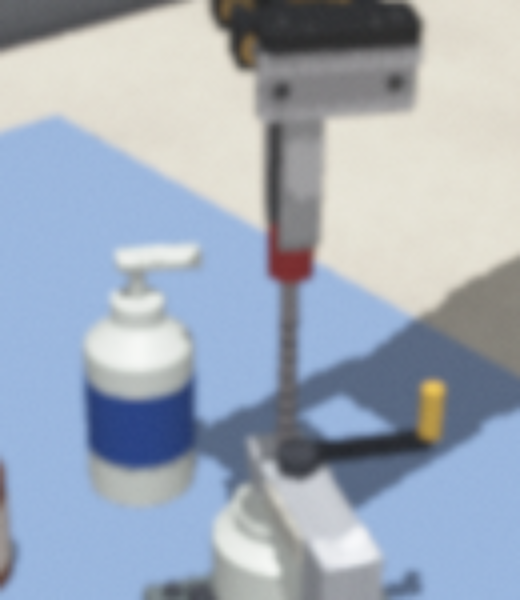

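```bash
python3 - <<'E'
from h import *
a=manip.camera("scene")
for z in (227,234,245,258): print(z,proj(a,[594,60,z]),proj(a,[601,74,z]))
print(manip.read_state()["wrist_force"])
E
python3 -m jog '[0,0,-0.7,0,0,0, 0,0,-0.7,0,0,0, 0,0,-0.7,0,0,0]'
```

```text
227 [292.35 180.54] [294.32 184.42]
234 [292.42 177.39] [294.4  181.24]
245 [292.54 172.39] [294.53 176.19]
258 [292.68 166.39] [294.68 170.13]
[-5.68 -9.4   0.82]
clock: 5.7
eef_pos: [593.4, 59.0, 249.4]
eef_rot: [-1.573, 0.001, -0.489]
wrist_force: [-4.2, -5.9, 0.4]
finger_gap: 23.0
```

```bash
python3 - <<'E'
from h import *
a=manip.camera("scene")
s=manip.read_state()
for P,g in (([594,55.9,319],70),([594.5,60.5,250.8],70),([593.5,59.1,249.4],23.3)):
    for sg in(1,-1):
        c=np.array(P)+sg*np.array([.47,.88,0])*(g/2+6)
        print(P,sg,[proj(a,c-[0,0,k]) for k in (0,11,22)])
cv2.imwrite("pics/s4.png",cv2.resize(a["img"][110:200,250:340,::-1],(600,600),interpolation=cv2.INTER_CUBIC))
E
```

```text
[594, 55.9, 319] 1 [array([296.85, 145.43]), array([296.69, 151.05]), array([296.54, 156.59])]
[594, 55.9, 319] -1 [array([287.34, 127.69]), array([287.26, 133.01]), array([287.18, 138.26])]
[594.5, 60.5, 250.8] 1 [array([297.34, 180.06]), array([297.19, 185.23]), array([297.04, 190.33])]
[594.5, 60.5, 250.8] -1 [array([288.15, 160.46]), array([288.06, 165.38]), array([287.98, 170.24])]
[593.5, 59.1, 249.4] 1 [array([294.48, 174.4 ]), array([294.35, 179.48]), array([294.22, 184.49])]
[593.5, 59.1, 249.4] -1 [array([290.54, 165.98]), array([290.44, 170.96]), array([290.34, 175.87])]
```

View pics/s4.png

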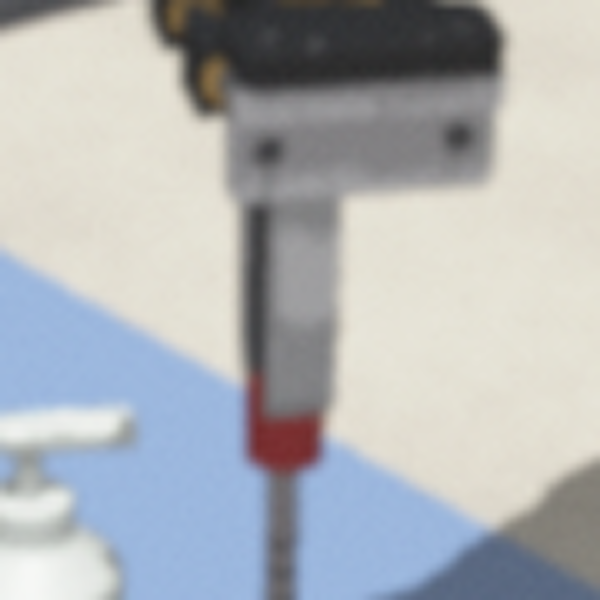

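```bash
python3 -m jog '[0,0,-1.2,0,0,0, 0,0,-1.2,0,0,0, 0,0,-1.2,0,0,0]'
python3 -m jog '[0,1.5,0,0,0,0, 0,3,0,0,0,0, 0,4.5,0,0,0,0, 0,6,0,0,0,0, 0,7.5,0,0,0,0, 0,8,0,0,0,0, 0,8,0,0,0,0]'
python3 - <<'E'
from h import *
a=manip.camera("scene");cv2.imwrite("pics/s5.png",cv2.resize(a["img"][110:200,250:340,::-1],(600,600),interpolation=cv2.INTER_CUBIC))
E
```

```text
clock: 6.0
eef_pos: [593.3, 58.8, 249.5]
eef_rot: [-1.571, 0.0, -0.488]
wrist_force: [-0.1, -1.1, -0.9]
finger_gap: 23.3
clock: 6.58
eef_pos: [593.3, 58.8, 241.4]
eef_rot: [-1.571, 0.0, -0.488]
wrist_force: [-0.6, -1.2, -1.1]
finger_gap: 23.5
```

View pics/s5.png

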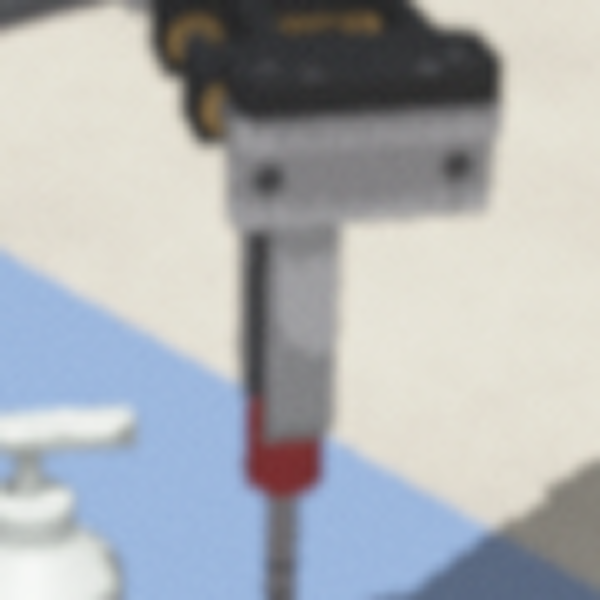

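```bash
python3 -m jog '[0,2,0,0,0,0, 0,4,0,0,0,0, 0,6,0,0,0,0, 0,8,0,0,0,0, 0,10,0,0,0,0, 0,12,0,0,0,0, 0,14,0,0,0,0, 0,16,0,0,0,0, 0,18,0,0,0,0, 0,18,0,0,0,0]'
python3 -m jog '[0,0,0,0,0,0, 0,0,0,0,0,0]'
python3 - <<'E'
from h import *
a=manip.camera("scene");r=red(a,(270,150,310,220));print(r)
print(atz(a,r[0],210))
for z in (218,223,228,233):print(z,proj(a,[594,59.7,z]))
E
```

```text
clock: 7.47
eef_pos: [593.2, 58.9, 223.1]
eef_rot: [-1.571, 0.0, -0.488]
wrist_force: [1.1, -1.1, -3.1]
finger_gap: 23.0
clock: 7.63
eef_pos: [593.2, 58.9, 223.3]
eef_rot: [-1.571, 0.0, -0.488]
wrist_force: [1.2, -0.8, -2.6]
finger_gap: 23.2
(array([291.68, 187.79]), 34, (np.int64(288), np.int64(295), np.int64(186), np.int64(190)))
[594.03  58.5  210.  ]
218 [292.16 184.5 ]
223 [292.21 182.27]
228 [292.26 180.04]
233 [292.31 177.79]
```

```bash
cat > chk.py <<'E'
from h import *
import sys
s=manip.read_state();f=s["wrist_force"];print(s["eef_pos"][2],f,s["finger_gap"],s["clock"])
sys.exit(int(f[2]>float(sys.argv[1])))
E
python3 -m jog '[0,0.7,0,0,0,0, 0,1.5,0,0,0,0, 0,1.5,0,0,0,0]' >/dev/null; python3 chk.py 0.5 &&
python3 -m jog '[0,0.7,0,0,0,0, 0,1.5,0,0,0,0, 0,1.5,0,0,0,0]' >/dev/null && python3 chk.py 0.5 &&
python3 -m jog '[0,0.7,0,0,0,0, 0,1.5,0,0,0,0, 0,1.5,0,0,0,0]' >/dev/null && python3 chk.py 0.5 &&
python3 -m jog '[0,0.7,0,0,0,0, 0,1.5,0,0,0,0, 0,1.5,0,0,0,0]' >/dev/null && python3 chk.py 0.5 &&
python3 -m jog '[0,0.7,0,0,0,0, 0,1.5,0,0,0,0, 0,1.5,0,0,0,0]' >/dev/null && python3 chk.py 0.5 &&
python3 -m jog '[0,0.7,0,0,0,0, 0,1.5,0,0,0,0, 0,1.5,0,0,0,0]' >/dev/null && python3 chk.py 0.5
```

```text
222.26753985446743 [-0.28 -1.43 -0.44] 23.369071919726316 7.9333
220.56259121226577 [-0.82 -1.38 -0.39] 23.187221303572457 8.1833
218.98047892020486 [ 0.55 -1.73 -0.5 ] 22.882433657064325 8.4333
217.4671493782691 [ 0.74 -1.54  0.34] 23.507704360183737 8.6833
215.97021934461043 [ 0.24 -1.15  0.06] 23.37112445493248 8.9333
214.46490596726375 [ 0.27 -1.01 -0.26] 23.692682454457543 9.1833
```

```bash
python3 -c "
from h import *
a=manip.camera('scene');r=red(a,(270,150,310,230));print(r)"
python3 -m jog '[0,0.7,0,0,0,0, 0,1.5,0,0,0,0, 0,1.5,0,0,0,0]' >/dev/null; python3 chk.py 1.7 &&
python3 -m jog '[0,0.7,0,0,0,0, 0,1.5,0,0,0,0, 0,1.5,0,0,0,0]' >/dev/null && python3 chk.py 1.7 &&
python3 -m jog '[0,0.7,0,0,0,0, 0,1.5,0,0,0,0, 0,1.5,0,0,0,0]' >/dev/null && python3 chk.py 1.7 &&
python3 -m jog '[0,0.7,0,0,0,0, 0,1.5,0,0,0,0, 0,1.5,0,0,0,0]' >/dev/null && python3 chk.py 1.7 &&
python3 -m jog '[0,0.7,0,0,0,0, 0,1.5,0,0,0,0, 0,1.5,0,0,0,0]' >/dev/null && python3 chk.py 1.7 &&
python3 -m jog '[0,0.7,0,0,0,0, 0,1.5,0,0,0,0, 0,1.5,0,0,0,0]' >/dev/null && python3 chk.py 1.7 &&
python3 -m jog '[0,0.7,0,0,0,0, 0,1.5,0,0,0,0, 0,1.5,0,0,0,0]' >/dev/null && python3 chk.py 1.7
```

```text
(array([291.65, 191.68]), 34, (np.int64(288), np.int64(295), np.int64(190), np.int64(194)))
213.08327773862916 [-0.41 -2.08 -0.3 ] 23.25763726684813 9.4833
211.88270485364293 [-1.   -2.1   3.56] 23.04565249711338 9.7333
```

```bash
python3 -m jog '[0,0,0,0,0,0, 0,0,0,0,0,0]' >/dev/null; python3 chk.py 9;python3 -m jog '[0,0,0,0,0,0]' >/dev/null; python3 chk.py 9; python3 -c "
from h import *
a=manip.camera('scene');r=red(a,(270,150,310,230));print(r)"
```

```text
211.89260940585012 [-1.86 -0.47  4.84] 23.417196756603953 9.9
211.85190810967129 [-1.24 -1.79  4.25] 23.478590199452317 9.9833
(array([291.77, 192.86]), 35, (np.int64(288), np.int64(295), np.int64(191), np.int64(195)))
```

```bash
python3 -m jog '[0,0.2,0,0,0,0, 0,0.4,0,0,0,0, 0,0.4,0,0,0,0, 0,0.4,0,0,0,0]' >/dev/null; python3 chk.py 9;python3 -m jog '[0,0,0,0,0,0]' >/dev/null; python3 chk.py 9; python3 - <<'E'
from h import *
a=manip.camera("scene");cv2.imwrite("pics/s6.png",cv2.resize(a["img"][130:280,240:370,::-1],(520,600),interpolation=cv2.INTER_CUBIC))
E
```

```text
211.53551393641501 [-0.42 -1.72  5.59] 23.01626971176014 10.3667
211.51123871697783 [-0.85 -1.35  4.84] 23.28477736271406 10.45
```

View pics/s6.png

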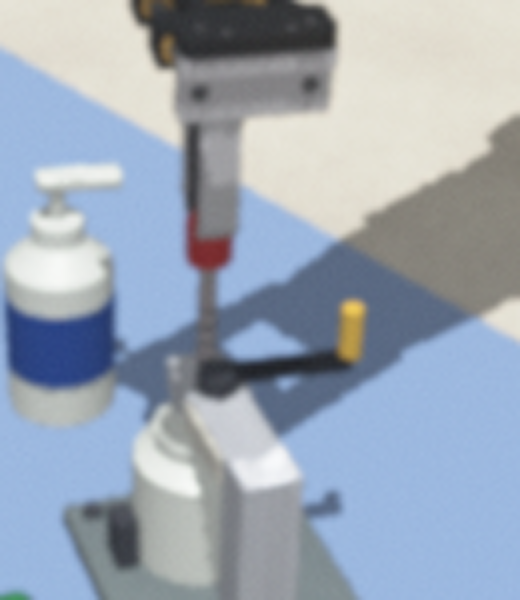

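The knob moved with the fingers, and the force climbed about 4 N/mm over the last 1.5 mm to roughly 5 N, which means springy contact. I'll release now.

```bash
python3 -m jog '[0,0,0,0,0,0, 0,0,0,0,0,0, 0,0,0,0,0,0, 0,0,0,0,0,0, 0,0,0,0,0,0]' 50; 
python3 -m jog '[0,-10,0,0,0,0, 0,-30,0,0,0,0, 0,-60,0,0,0,0, 0,-90,0,0,0,0, 0,-90,0,0,0,0, 0,-90,0,0,0,0]'; python3 - <<'E'
from h import *
a=manip.camera("scene");r=red(a,(270,150,310,230));print(r)
for z in (196,202,208,214,220):print(z,proj(a,[594,59.7,z]))
m=manip.masks_of("probe_grip",a);
if m: y,x=np.nonzero(m[0]["pixels"]);print(y.min(),y.max(),x.min(),x.max())
cv2.imwrite("pics/s7.png",cv2.resize(a["img"][130:280,240:370,::-1],(520,600),interpolation=cv2.INTER_CUBIC))
print(manip.read_state()["wrist_force"])
E
```

```text
clock: 10.92
eef_pos: [593.2, 58.9, 211.0]
eef_rot: [-1.571, 0.0, -0.488]
wrist_force: [0.2, -0.0, -0.7]
finger_gap: 49.3
clock: 11.42
eef_pos: [593.6, 58.9, 303.3]
eef_rot: [-1.569, -0.003, -0.488]
wrist_force: [0.6, -0.3, -1.0]
finger_gap: 50.0
(array([291.82, 189.48]), 73, (np.int64(288), np.int64(295), np.int64(184), np.int64(195)))
196 [291.94 194.13]
202 [292.   191.52]
208 [292.06 188.9 ]
214 [292.12 186.27]
220 [292.18 183.61]
182 219 287 298
[0.44 0.45 0.77]
```

View pics/s7.png

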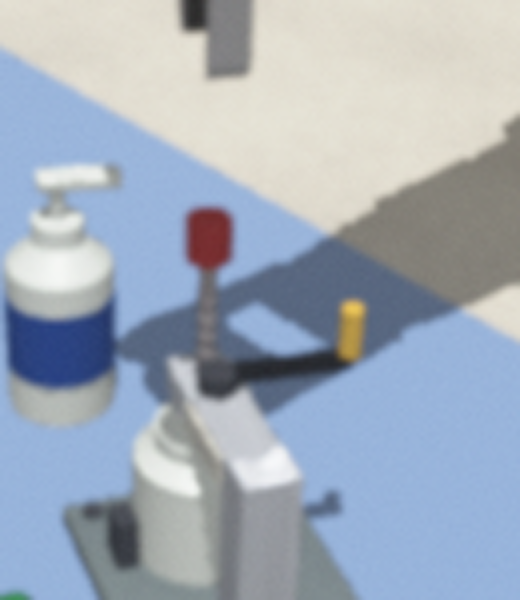

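Now released, the knob centre reads about z=207, so the foot is near 57 mm, within the allowed base range. The pin hasn't moved, still at (352,330) in the crop. Next I'll move over it.

```bash
python3 -c "
from h import *
rel([539.2,108.2,230],-27.8)"
```

```text
turn [ 0.03 -0.18 -0.06]
shift [-70.58  70.62  18.34]
```

```bash
python3 -m jog '[-35,0,9,0,0,0, -70.6,0,18.3,0,0,0, -70.6,25,18.3,0,0,0, -70.6,50,18.3,0,0,0, -70.6,70,18.3,0,0,0, -70.6,70,18.3,0,0,0, -70.6,70,18.3,0,0,0, -70.6,70,18.3,0,0,0]' 50
python3 - <<'E'
from h import *
a=manip.camera("scene");ya=yel(a,(300,190,350,230));print(ya,ya and atz(a,ya[0],154))
cv2.imwrite("pics/s8.png",cv2.resize(a["img"][130:280,240:370,::-1],(520,600),interpolation=cv2.INTER_CUBIC))
rel([539.2,108.2,165],-27.8)
E
```

```text
clock: 12.18
eef_pos: [539.8, 108.1, 232.1]
eef_rot: [-1.57, -0.0, -0.488]
wrist_force: [0.3, 0.2, 0.4]
finger_gap: 50.3
(array([327.26, 212.74]), 27, (np.int64(326), np.int64(328), np.int64(207), np.int64(218))) [539.51 107.8  154.  ]
turn [-0.05 -0.19  0.07]
shift [-0.81 67.47 -0.36]
```

View pics/s8.png

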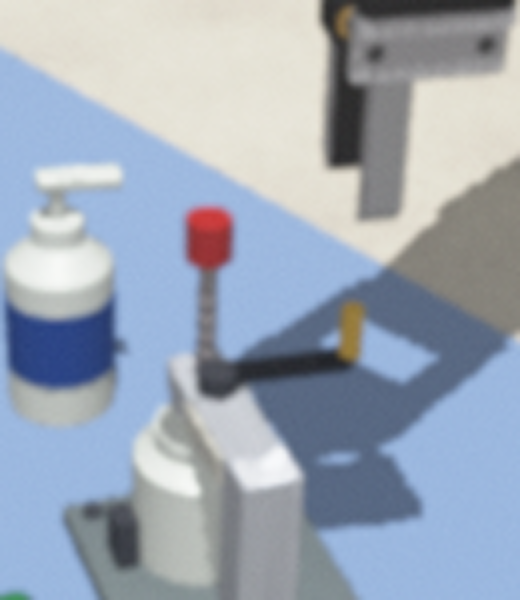

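```bash
python3 - <<'E'
from h import *
a=manip.camera("scene")
P=np.array([539.8,108.1,232.1])
for sg in(1,-1):
  for off in (25,37.5):
    for dx in(-8,8):
      print(sg,off,dx,[proj(a,P+sg*np.array([.469,.883,0])*off+dx*np.array([.883,-.469,0])-[0,0,k]) for k in (-5,0,10,22)])
E
```

```text
1 25 -8 [array([337.66, 182.77]), array([337.47, 185.06]), array([337.09, 189.61]), array([336.64, 194.99])]
1 25 8 [array([329.54, 183.54]), array([329.38, 185.84]), array([329.05, 190.39]), array([328.65, 195.79])]
1 37.5 -8 [array([339.65, 185.99]), array([339.45, 188.3 ]), array([339.05, 192.88]), array([338.59, 198.3 ])]
1 37.5 8 [array([331.44, 186.78]), array([331.27, 189.09]), array([330.92, 193.68]), array([330.51, 199.12])]
-1 25 -8 [array([330.16, 170.6 ]), array([330.  , 172.83]), array([329.68, 177.24]), array([329.3 , 182.48])]
-1 25 8 [array([322.38, 171.3 ]), array([322.24, 173.53]), array([321.97, 177.96]), array([321.64, 183.2 ])]
-1 37.5 -8 [array([328.38, 167.72]), array([328.23, 169.94]), array([327.92, 174.32]), array([327.56, 179.52])]
-1 37.5 8 [array([320.69, 168.41]), array([320.55, 170.63]), array([320.29, 175.02]), array([319.98, 180.23])]
```

```bash
python3 -m jog '[-0.8,20,0,0,0,0, -0.8,40,0,0,0,0, -0.8,55,0,0,0,0, -0.8,67,0,0,0,0, -0.8,72,0,0,0,0, -0.8,76,0,0,0,0, -0.8,80,0,0,0,0, -0.8,80,0,0,0,0, -0.8,80,0,0,0,0]' 40
python3 - <<'E'
from h import *
a=manip.camera("scene")
cv2.imwrite("pics/s9.png",cv2.resize(a["img"][150:270,270:370,::-1],(500,600),interpolation=cv2.INTER_CUBIC))
E
```

```text
clock: 13.03
eef_pos: [539.0, 108.6, 151.8]
eef_rot: [-1.57, -0.001, -0.488]
wrist_force: [0.1, 0.5, 0.2]
finger_gap: 40.0
```

View pics/s9.png

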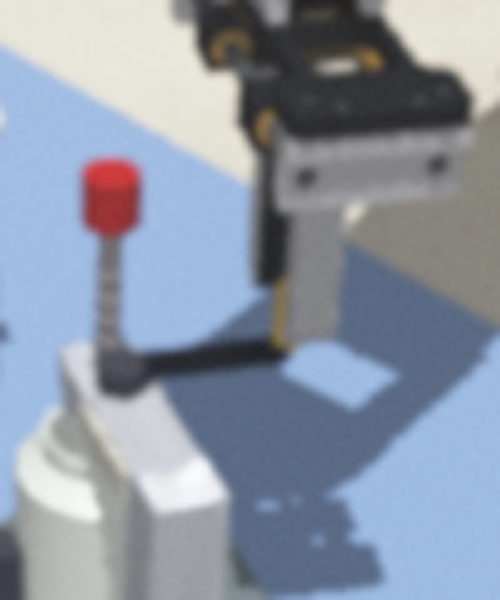

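The fingers straddle the yellow pin, which shows at (280,315) beside the near finger. Closing.

```bash
python3 -m jog '[0,0,0,0,0,0, 0,0,0,0,0,0, 0,0,0,0,0,0, 0,0,0,0,0,0, 0,0,0,0,0,0, 0,0,0,0,0,0]' 6 20
python3 - <<'E'
from h import *
a=manip.camera("scene")
s=manip.read_state();print(s["eef_pos"],s["wrist_force"],s["finger_gap"],s["joints"])
cv2.imwrite("pics/s10.png",cv2.resize(a["img"][150:270,270:370,::-1],(500,600),interpolation=cv2.INTER_CUBIC))
E
```

```text
clock: 13.58
eef_pos: [538.7, 108.5, 151.3]
eef_rot: [-1.571, 0.0, -0.488]
wrist_force: [-1.6, -0.0, 1.5]
finger_gap: 11.1
[538.71 108.49 151.28] [-0.43 -0.14  1.78] 11.10309641877222 [ 0.13  0.35  1.59 -0.    1.21 -0.95]
```

View pics/s10.png

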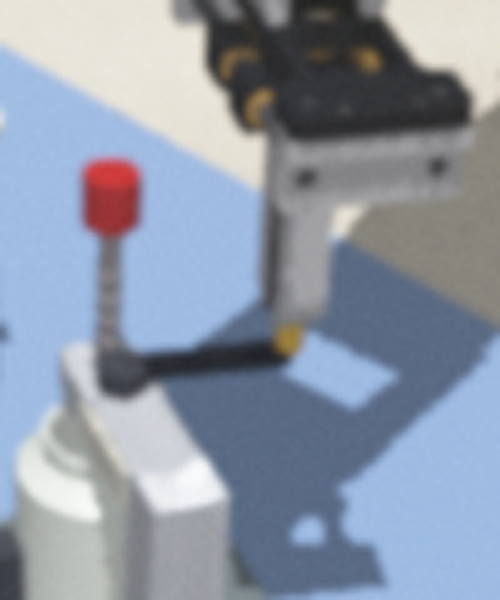

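```bash
python3 -m jog '[0.13,0,4.27,0,3.5,0, 0.52,0,8.53,0,7,0, 1.17,0,12.76,0,10.5,0, 2.08,0,16.93,0,14,0, 3.24,0,21.05,0,17.5,0, 4.65,0,25.09,0,21,0, 6.3,0,29.03,0,24.5,0, 8.19,0,32.86,0,28,0, 10.32,0,36.58,0,31.5,0, 12.66,0,40.15,0,35,0]'
python3 - <<'E'
from h import *
s=manip.read_state();M=R.from_euler("xyz",s["eef_rot"])
print("F tool",M.inv().apply(s["wrist_force"]))
d=s["eef_pos"][:2]-[600.2,76.1];print(np.hypot(*d),np.degrees(np.arctan2(d[1],d[0])),"stop 82")
a=manip.camera("scene");ya=yel(a,(270,180,350,240));print(ya)
cv2.imwrite("pics/s11.png",cv2.resize(a["img"][150:270,270:370,::-1],(500,600),interpolation=cv2.INTER_CUBIC))
E
```

```text
clock: 14.47
eef_pos: [569.1, 137.6, 151.2]
eef_rot: [-1.571, -0.001, -1.102]
wrist_force: [0.4, -5.3, 0.4]
finger_gap: 11.0
F tool [ 4.89 -0.37 -2.07]
68.94578477182436 116.78958905502377 stop 82
(array([326. , 229.8]), 10, (np.int64(325), np.int64(327), np.int64(228), np.int64(231)))
```

View pics/s11.png

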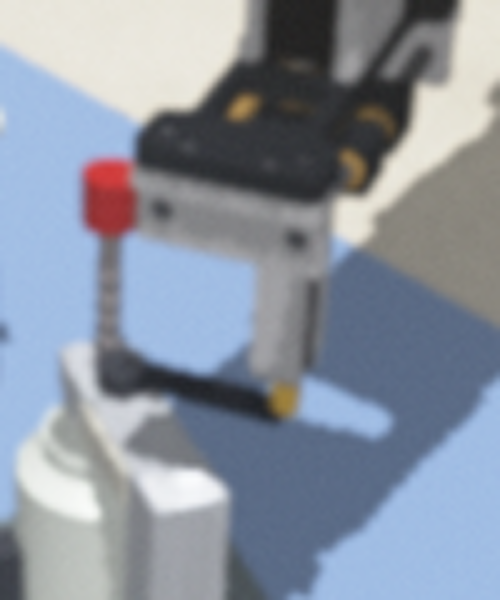

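```bash
python3 -m jog '[0.5,0,4.88,0,4,0, 1.1,0,9.74,0,8,0, 2,0,14.55,0,12,0, 3.2,0,19.29,0,16,0, 4.7,0,23.94,0,20,0, 6.6,0,28.47,0,24,0, 8.7,0,32.86,0,28,0, 9.9,0,35,0,30,0, 9.9,0,35,0,30,0]' - 30
cat > st.py <<'E'
from h import *
s=manip.read_state();M=R.from_euler("xyz",s["eef_rot"])
print("F tool",M.inv().apply(s["wrist_force"]),s["joints"])
d=s["eef_pos"][:2]-[600.2,76.1];print(np.hypot(*d),np.degrees(np.arctan2(d[1],d[0])),"stop 82",s["finger_gap"])
E
python3 st.py
```

```text
clock: 15.27
eef_pos: [604.8, 144.4, 151.2]
eef_rot: [-1.571, -0.001, -1.624]
wrist_force: [-0.1, -5.1, 0.5]
finger_gap: 10.9
F tool [ 5.05 -0.52  0.15] [ 0.18  0.5   1.36 -0.    1.28  0.23]
68.46250421757782 86.17752309438973 stop 82 10.873675400935259
```

```bash
python3 -m jog '[0.1,0,1.2,0,1,0, 0.1,0,2.4,0,2,0, 0.2,0,3.7,0,3,0, 0.2,0,4.9,0,4,0, 0.2,0,4.9,0,4,0, 0.2,0,4.9,0,4,0]'; python3 st.py
python3 -m jog '[0,0,1,0,0,0, 0.1,0,2,0,1,0, 0.1,0,2,0,1,0, 0.1,0,2,0,1,0]'; python3 st.py
python3 - <<'E'
from h import *
a=manip.camera("scene")
cv2.imwrite("pics/s12.png",cv2.resize(a["img"][150:270,270:370,::-1],(500,600),interpolation=cv2.INTER_CUBIC))
E
```

```text
clock: 15.77
eef_pos: [609.2, 143.9, 151.2]
eef_rot: [-1.571, -0.001, -1.691]
wrist_force: [-0.7, -5.9, 1.3]
finger_gap: 11.1
F tool [ 5.97 -1.33 -0.02] [ 0.17  0.51  1.35 -0.    1.28  0.29]
68.40276399499906 82.43074368902676 stop 82 11.066263209460907
clock: 16.1
eef_pos: [609.7, 144.0, 151.0]
eef_rot: [-1.575, -0.001, -1.708]
wrist_force: [-13.2, -4.8, 4.7]
finger_gap: 11.3
F tool [  6.58  -4.63 -12.44] [ 0.17  0.52  1.34 -0.    1.29  0.31]
68.5154043120702 82.06347112888504 stop 82 11.284970498412822
```

View pics/s12.png

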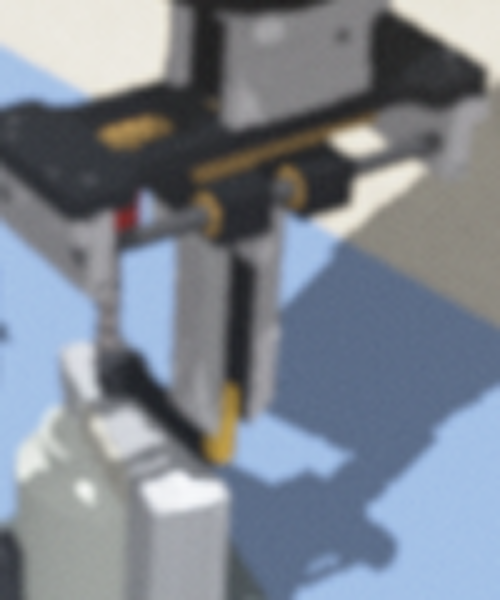

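The lever stopped at 82.06°, against a predicted stop of 82°, with 12 N building up at the pin. The pin shows at (222,430), over the arm. Releasing and lifting clear.

```bash
python3 -m jog '[0,0,0,0,0,0, 0,0,0,0,0,0, 0,0,0,0,0,0, 0,0,0,0,0,0, 0,0,0,0,0,0]' 36; python3 st.py
python3 -m jog '[0,-10,0,0,0,0, 0,-30,0,0,0,0, 0,-70,0,0,0,0, 0,-110,0,0,0,0, 30,-140,0,0,0,0, -30,-150,0,0,0,0, -70,-150,0,0,0,0, -110,-150,0,0,0,0, -150,-150,0,0,0,0, -150,-150,0,0,0,0]'
python3 - <<'E'
from h import *
a=manip.camera("scene");b=manip.camera("top")
r=red(a,(270,150,310,230));print(r)
ya=yel(a,(270,180,350,260));yb=yel(b,(200,180,330,280));print(ya,yb,red(b,(260,205,295,245)))
p=None
if ya: p=atz(a,ya[0],154);print(p)
if ya and yb: print(tri(a,ya[0],b,yb[0]))
if p is not None: d=p[:2]-[600.2,76.1];print(np.hypot(*d),np.degrees(np.arctan2(d[1],d[0])))
cv2.imwrite("pics/s13.png",cv2.resize(a["img"][150:270,250:370,::-1],(600,600),interpolation=cv2.INTER_CUBIC))
cv2.imwrite("pics/t13.png",b["img"][...,::-1])
E
```

```text
clock: 16.57
eef_pos: [611.4, 144.4, 151.2]
eef_rot: [-1.571, 0.0, -1.709]
wrist_force: [-0.3, 0.1, 1.3]
finger_gap: 35.8
F tool [-0.08 -1.32 -0.36] [0.17 0.52 1.34 0.   1.28 0.31]
69.24590606245879 80.69648516396047 stop 82 35.8044234434917
clock: 17.4
eef_pos: [631.4, 297.8, 301.3]
eef_rot: [-1.571, 0.001, -1.706]
wrist_force: [-0.8, -0.4, -1.2]
finger_gap: 36.1
(array([291.75, 188.69]), 102, (np.int64(288), np.int64(296), np.int64(183), np.int64(195)))
(array([313.6 , 234.14]), 43, (np.int64(312), np.int64(315), np.int64(228), np.int64(240))) (array([235.17, 219.17]), 6, (np.int64(234), np.int64(236), np.int64(218), np.int64(220))) (array([277.76, 225.59]), 49, (np.int64(274), np.int64(281), np.int64(222), np.int64(229)))
[611.87 145.2  154.  ]
(array([612.07, 146.39, 154.7 ]), np.float64(1.3914908280205023))
70.07797476465737 80.41244939809557
```

View pics/s13.png

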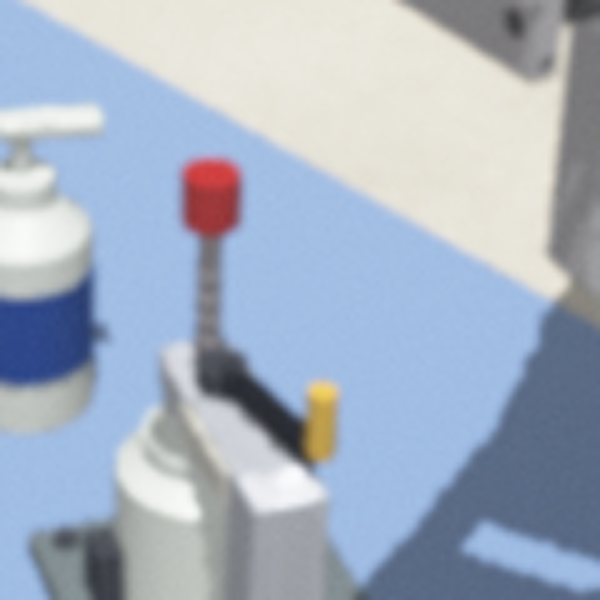

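View pics/t13.png

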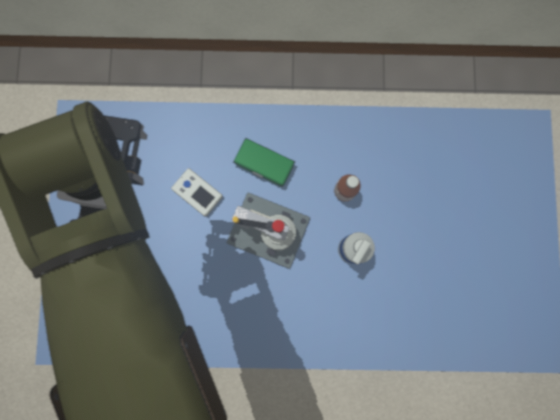

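The final views show the lever over the arm with the pin at (320,420), the knob at the same rows as after its release (182–197), and the other objects where they started. Handing in.

```bash
python3 -m jog '[0,0,0,0,0,0, 0,0,0,0,0,0, 0,0,0,0,0,0]'; python3 -c "
from cell import manip
print(manip.sign_off())"
```

```text
clock: 17.75
eef_pos: [632.4, 291.5, 302.0]
eef_rot: [-1.57, 0.0, -1.712]
wrist_force: [0.9, 0.1, -0.1]
finger_gap: 35.8
the job is handed in; nothing more can be done
None
```

The rod is resting on the jar's base and locked there. I handed the job in at about 17.8 s, with the gripper clear of everything.

- **Depth:** I lowered the rod by its red knob until the force rose at roughly 4 N per mm. It peaked at about 5.6 N, well under the 12 N dent limit, and I let go there. From the camera, the foot is about 57 mm above the table. That puts the base about 45 mm above the jar's underside and about 35 mm below the rim, good to a few mm.
- **Lock:** I swung the lever by its yellow pin until it stopped and 12 N built up at the pin. At that point the arm read 82.1°, against a predicted stop of 82.0°. After release the camera put the pin at about 80.4°, which matches the stop within measuring error.
- **Last checks:** The knob sits at the same image rows as before locking, so the rod did not shift visibly. The other items look unmoved. I could not see the foot inside the jar, so contact is inferred from the force and the unchanged knob height.
- **Disagreements:**
    - The fingertips looked about 25 mm higher in the pictures than the tool data says. I set the grasp heights so they were safe either way, and both grasps held.
    - The vertical force reading drifted by up to 3 N during the fast part of the descent, but was steady in the slow steps before contact.

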